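# Fish the bearing out of a deep parts keeper with a reach hook

## Task

The ball bearing has slid deep into one of the two bays of the blue parts keeper. Pick up the orange-handled reach hook, reach into that bay with it and draw the bearing right out through the mouth, so that it lies flat on the bench clear of the keeper, then lay the hook down on the bench and let go. Leave the hex bolt where it lies in the other bay.

Things in the scene. Friction and masses are not known exactly. Their poses are not given: they have to be found in the camera images.
- hook_grip (a point): Reach hook, loose, 150 g, on the bench: the place to grip it, mid-handle, 28 mm above its underside. Orange handle 80 mm long (x, centred here), 20 mm wide (y, grip across this), 40 mm high. x points along the tool to its blade, z up. A steel rod, 8 mm thick, its axis 24 mm above the underside, joins the handle to a downward blade 215 mm ahead of this point.
- hook_blade (a point): Middle of the lower edge of the hook's blade, level with the hook's underside, 215 mm ahead of and 28 mm below hook_grip. The blade is an upright steel plate 4 mm thick (x), 30 mm wide (y), 28 mm high, reaching 20 mm below the rod; its face towards the handle draws things out. Axes as at hook_grip.
- ball_bearing_center (a point): Steel ball bearing, a flat ring 52 mm across and 14 mm high with a hole in the middle, 100 g, loose, lying flat in one bay (either one) of the keeper. The point is its centre, 7 mm above what it lies on; z is its axis.
- hex_bolt_center (a point): Steel hex bolt with nut, 53 x 23 x 24 mm, loose, lying in the other bay; not to be moved. The point is its centre, 12 mm above what it lies on.
- keeper: Fixed blue box, 180 (x) by 132 (y) by 67 mm high with a clear cover; two bays side by side, open only at the front face, x = -90 mm: things are drawn out along -x. Origin: centre of its underside; z up. Bay centre lines at y = +32 and -32 mm; each bay is 60 mm wide, from the floor (3 mm above the bench) to the cover's underside (63 mm), and ends at the back wall's inner face, x = +86 mm.

How it is judged (in metres and radians):
On the way:
1. the hook's blade is inside the bay, at the bearing, while the bearing is still deep in the bay (horizontal distance between hook_blade and ball_bearing_center below 0.05 m and z of hook_blade in the frame of keeper below 0.045 m and x of hook_blade in the frame of keeper above -0.04 m and x of ball_bearing_center in the frame of keeper above -0.05 m), for 0.1 s.
At the end, for the whole second after the job is handed in: The bearing lies flat (within 10 degrees) and at rest on the bench, wholly in front of the keeper's mouth (its centre at least 26 mm out), and the hook lies at rest on the bench, released (x of ball_bearing_center in the frame of keeper below -0.116 m and height (world z) of ball_bearing_center between 0 and 0.017 m and angle between ball_bearing_center's own z axis and vertical below 0.17 rad and height (world z) of hook_grip between 0 and 0.045 m and height (world z) of hook_blade below 0.045 m and contact force between the fingers and hook below 0.1 N and linear speed of each of ball_bearing, hook below 0.02 m/s); the robot touches nothing.
It fails at once if the hex bolt in the other bay is moved by more than 30 mm (distance of hex_bolt_center from where it was at the start of the episode above 0.03 m).
It also fails if it takes over 45 s, if anything falls off the work surface, if the arm or the gripper's body presses on something with over 40 N, if the wrist force passes 120 N, or if a joint passes its speed limit or range.

## Robot

A 7-joint arm with a two-finger parallel gripper is mounted at the origin on a cart in front of the work surface, level with it; the furniture and walls round the work are solid. World frame = base frame: x ahead of the robot, y to its left, z up, the work surface at z = 0. Lengths are in mm, angles in rad, forces in N, time in s.
With the tool pointing down it reaches from about 350 to 900 mm from the base axis. Payload 19.9 kg.
Tool frame: the origin (TCP) lies at the very end of the fingers, on their centre line; the grasp point (between the pads) lies bot.grip_point_offset behind it (bot.grip_point_offset is the distance from the TCP to the grasp point, in mm); z points along the fingers, y is the line along which they close (so a half turn about z gives the same grasp; the last joint's range is limited). The gripper opens to 94 mm and grips with 3 to 60 N. Pads are 16 mm wide; open, the fingers measure 119 mm over their backs; the gripper's body (75 mm by 177 mm) begins 78 mm behind the grasp point.
Start: joints at [-1.208, 0.417, -0.01, 1.614, 0.005, 1.111, -0.053], TCP at [245.56, 574.714, 173.725] pointing down, gripper open.
Joint ranges: [-2.81, 2.81], [-0.39, 2.02], [-1.27, 1.25], [0.06, 2.57], [-1.19, 4.33], [0.19, 2], [-2.82, 2.82]. Speed limits (rad/s): [1.89, 1.89, 2.39, 2.39, 3.01, 3.01, 3.01].

## Interface

Orientations are given as a rotation vector (axis times angle).
In Python, from bench import bot gives the robot as it stands. The module is installed in compiled form; this text tells all that it offers.
- The arm moves only by the tool servo_tool, never from a script. Its arguments are lists of equal length, an entry for each row: "dp": the shift along the world's x, y, z in m, a list of three; "rot": the turn, a rotation vector about the world's x, y, z in rad, a list of three; "fingers": the opening, from 0 (shut) to 1 (fully open). A call has 1 to 8 rows; each row shifts and turns the commanded pose from where the row before left it; what a row does not reach is not made up. A row lasts 1/10 s, in which the tool goes at most 50 mm and 8.59 degrees, less where a joint would pass 70% of its speed; a pose out of reach is approached as far as the arm can. A call with a gripper value outside its range is refused whole. The fingers move at their own pace and stop on an object; the grip force is fixed at half the most. Time passes only in rows, so rows that do not move let the fingers close. It gives the time, the measured TCP pose, the force, the opening and the grip force at its end, in the units of the state.
- bot.state(): the state, without advancing time (a new reading comes with each control period).
- bot.get_image(name): name is "side" or "top"; returns a dict with "frame" (420x560x3 uint8, red, green, blue), "fx", "fy", "cx", "cy" (pixels), "camera_from_world" (4x4, takes a point from world to camera coordinates). Camera axes: x right, y down, z forward; pixel columns grow to the right and rows downward; lengths in mm; the calibration is good to about 2 mm. A picture is of the moment at which its call begins. There is no depth.
- bot.job_done(): hands the job in; it is judged then, once.
The state is a dict: "clock": time; "qpos": joint angles; "dq": joint speeds; "effort": joint torques, N m; "position": TCP position; "tcp_rot": TCP orientation; "force": force on the tool from outside, world axes, zero at the start; "moment": the same for the moment, N m; "opening": finger opening in mm; "grasp_force": force on a finger pad.
Only numpy, scipy, OpenCV 4.12 (cv2) and the standard library are available. Lean on these libraries where they do the work, as an engineer would, in place of code of your own. Each camera call takes 0.05 s, during which the arm holds its last target. There are 200 camera calls.

## Working session

There is one attempt and no reset: what is moved stays moved. The work goes in short steps, Python scripts to look and compute and a tool call to move; the robot and the scene stay as the last step left them, time stands still between calls to the robot, and variables do not carry over. Pictures are saved under pics/ and viewed, at most 11 in all, crops included, and the job is handed in when it is done.

Besides the shell and the picture viewer there is one more tool, called as name(argument=value, ...) on one line, values as JSON. servo_tool: Moves the arm, as the interface text tells. Its arguments: {"type":"object","properties":{"dp":{"type":"array","items":{"type":"array","items":{"type":"number"}}},"rot":{"type":"array","items":{"type":"array","items":{"type":"number"}}},"fingers":{"type":"array","items":{"type":"number"}}},"required":["dp","rot","fingers"]}

```bash
mkdir -p pics; cat > h.py <<'E'
import numpy as np, cv2
from bench import bot
def grab(n,f):
    d=bot.get_image(n); cv2.imwrite(f'pics/{f}.png',cv2.cvtColor(d['frame'],cv2.COLOR_RGB2BGR)); return d
def ray(d,u,v,z):
    T=np.array(d['camera_from_world']); R=T[:3,:3]; c=-R.T@T[:3,3]
    r=R.T@np.array([(u-d['cx'])/d['fx'],(v-d['cy'])/d['fy'],1]); return c+r*(z-c[2])/r[2]
def proj(d,p):
    T=np.array(d['camera_from_world']); q=T[:3,:3]@np.array(p)+T[:3,3]; return q[0]/q[2]*d['fx']+d['cx'],q[1]/q[2]*d['fy']+d['cy']
E
python3 - <<'E'
from h import *
for n in('top','side'):
    d=grab(n,n+'0'); T=np.array(d['camera_from_world']); print(n,d['fx'],(-T[:3,:3].T@T[:3,3]).round(), T[:3,:3].round(2).tolist())
s=bot.state(); print(s['clock'],s['position'],s['tcp_rot'],s['opening'],bot.grip_point_offset)
E
```

```text
top 383.54869806925797 [423. 311. 902.] [[0.0, -1.0, 0.0], [-0.99, -0.0, -0.16], [0.16, -0.0, -0.99]]
side 464.15874923550643 [538. 945. 630.] [[-1.0, -0.03, -0.01], [-0.02, 0.67, -0.74], [0.03, -0.74, -0.67]]
0.1 [245.41480243 574.39339154 173.19710022] [-6.29966157e-01 -3.07759291e+00  1.71637633e-03] 93.8866828116293 18.8
```

View pics/top0.png

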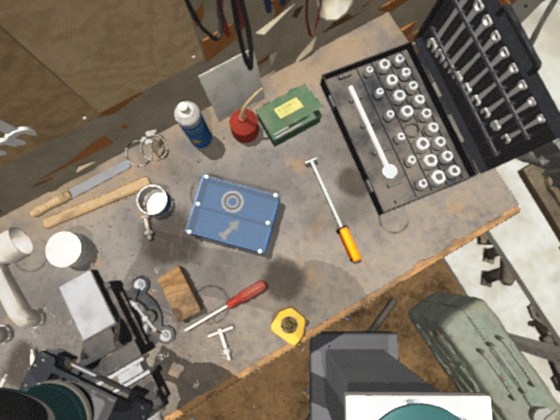

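View pics/side0.png

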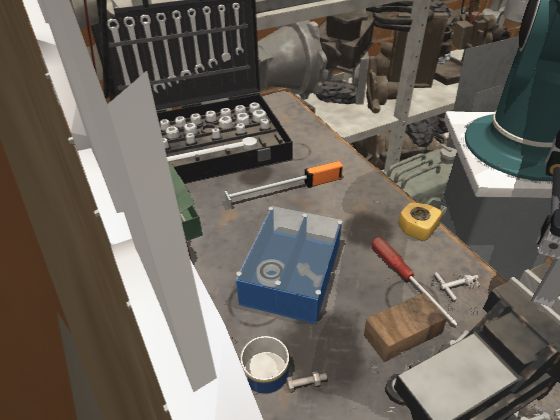

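The top view shows the keeper at about (235,213). Its pins are at (207,176), (279,194), (263,253) and (188,233), and its mouth faces image right (world -y). The bearing is at about (232,201), the bolt at (229,228), and the hook runs from its blade at (311,161) to its handle at (349,244). The side view confirms the open end is the far one, with the bearing at (271,270) and the bolt at (308,272).

```bash
cat > m.py <<'E'
from h import *
d=grab('top','top1');e=grab('side','side1')
def hsv(d): return cv2.cvtColor(d['frame'],cv2.COLOR_RGB2HSV)
for n,q in(('top',d),('side',e)):
    m=cv2.inRange(hsv(q),(8,170,150),(20,255,255)); 
    k,l,s,c=cv2.connectedComponentsWithStats(m); i=[i for i in range(1,k) if s[i,4]>60]
    for j in i:
        print(n,'orange',s[j],c[j].round(1),'z40:',ray(q,*c[j],(40 if n=='top' else 30)).round(1), cv2.minAreaRect(np.argwhere(l==j)[:,::-1].astype(np.float32)))
for p in[(207,176),(279,194),(263,253),(188,233)]: print('pin top',ray(d,*p,67).round(1))
for p in[(271,209),(341,219),(318,317),(238,274)]: print('pin side',ray(e,*p,67).round(1))
for u,v,z in[(232,201,17),(229,228,15),(311,161,28),(319,180,28),(338,225,28)]: print('top',u,v,ray(d,u,v,z).round(1))
for u,v,z in[(271,270,17),(308,272,15),(230,198,0),(306,183,28)]: print('side',u,v,ray(e,u,v,z).round(1))
a=cv2.resize(d['frame'][140:270,175:375],(800,520),interpolation=cv2.INTER_CUBIC); cv2.imwrite('pics/ct.png',a[:,:,::-1])
a=cv2.resize(e['frame'][150:330,210:360],(500,600),interpolation=cv2.INTER_CUBIC); cv2.imwrite('pics/cs.png',a[:,:,::-1])
E
python3 m.py
```

```text
top orange [340 227  21  35 141] [348.7 244.6] z40: [479.9 151.9  40. ] ((349.2967224121094, 244.07302856445312), (36.24340057373047, 9.845479011535645), 64.53665161132812)
side orange [307 162  35  22 380] [324.1 170.6] z40: [482.8 152.9  30. ] ((325.0243835449219, 169.2195281982422), (15.644838333129883, 33.38496780395508), 65.224853515625)
pin top [629.6 470.   67. ]
pin top [589.4 308.8  67. ]
pin top [459.1 342.9  67. ]
pin top [501.7 507.   67. ]
pin side [586.1 318.8  67. ]
pin side [460.7 342.2  67. ]
pin side [505.7 550.1  67. ]
pin side [629.8 473.   67. ]
top 232 201 [582.1 418.8  17. ]
top 229 228 [518.7 424.5  15. ]
top 311 161 [676.8 233.6  28. ]
top 319 180 [631.  215.3  28. ]
top 338 225 [525.4 173.1  28. ]
side 271 270 [581.9 420.7  17. ]
side 308 272 [518.  421.8  15. ]
side 230 198 [679.4 212.2   0. ]
side 306 183 [521.4 193.3  28. ]
```

View pics/ct.png

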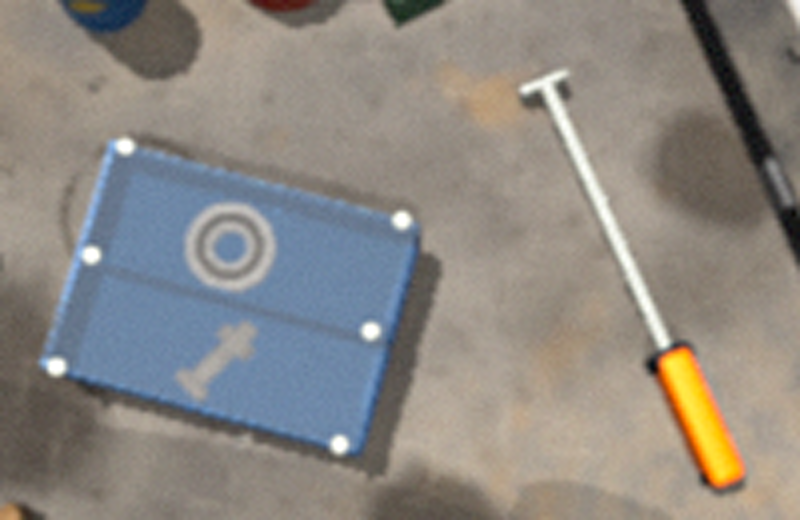

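View pics/cs.png

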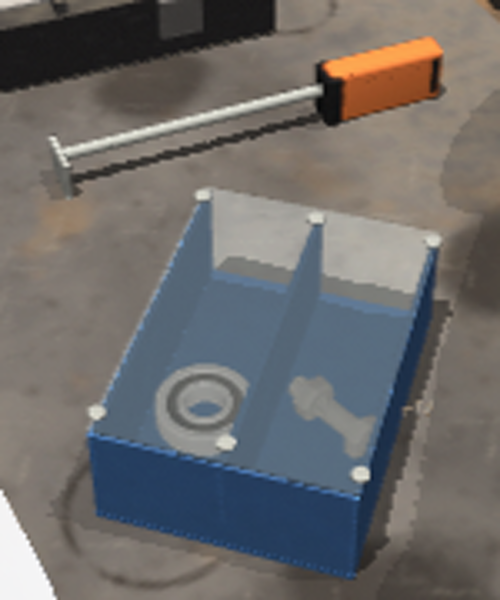

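The crops show the cover pins clearly. In the top crop the bearing is at (230,247), roughly mid-depth with a gap of about 40 mm to the back wall, and the hook's blade is at (545,82) with the rod meeting the handle at (668,350). I'll compute the poses from these.

```bash
cat > k.py <<'E'
from h import *
d=bot.get_image('top')
C=lambda x,y,z:ray(d,175+(x+.5)/4-.5,140+(y+.5)/4-.5,z)
P={n:C(*p,68) for n,p in dict(TL=(125,146),TR=(401,220),ML=(91,255),MR=(370,331),BL=(56,367),BR=(339,444)).items()}
for n in P: print(n,P[n].round(1))
ax=sum(P[a]-P[b] for a,b in(('TL','TR'),('ML','MR'),('BL','BR'))); ay=P['BL']-P['TL']+P['BR']-P['TR']
print('yaw from x',np.degrees(np.arctan2(ax[1],ax[0])),'from y',np.degrees(np.arctan2(-ay[0],ay[1])) , np.linalg.norm(ax)/3,np.linalg.norm(ay)/2)
ctr=(P['TL']+P['TR']+P['BL']+P['BR'])/4; print('keeper ctr',ctr)
th=np.arctan2(ax[1],ax[0]);K=np.array([[np.cos(th),np.sin(th)],[-np.sin(th),np.cos(th)]])
b=C(230,247,17);print('bearing',b,K@(b-ctr)[:2]);b=C(213,362,20);print('bolt',b,K@(b-ctr)[:2])
bl=C(545,82,28);r=C(668,350,28);h1=C(676,350,40);h2=C(727,486,40);print('blade',bl,'rodend',r,np.linalg.norm(bl-r),'yaw',np.degrees(np.arctan2(*(bl-r)[1::-1])))
u=(bl-r)/np.linalg.norm(bl-r); print('grip',bl-215*u,r-40*u,'handle mid',(h1+h2)/2)
E
python3 k.py
```

```text
TL [629.1 472.4  68. ]
TR [587.7 318.   68. ]
ML [567.2 488.9  68. ]
MR [525.7 334.6  68. ]
BL [505.1 505.6  68. ]
BR [464.1 350.8  68. ]
yaw from x 75.04549268219078 from y 75.06822064875512 159.94071775313733 128.10791678389987
keeper ctr [546.51376505 411.66750468  68.        ]
bearing [581.19350542 418.51466013  17.        ] [ 15.5644264  -31.73825075]
bolt [513.20370668 426.32413916  20.        ] [ 5.56450137 35.96405494]
blade [678.96322826 233.90109625  28.        ] rodend [520.55204371 164.90656347  28.        ] 172.78411079675465 yaw 23.535089933853516
grip [481.84785393 148.04931     28.        ] [483.87941592 148.93413812  28.        ] handle mid [481.25371487 149.07277552  40.        ]
```

Everything agrees with the given sizes:

| Item | Measured | Check |
|---|---|---|
| Keeper | Yaw 75.05°, centre (546.5, 411.7) | – |
| Bearing | (15.6, -31.7) in the keeper frame | Bay centre line is y = -32 |
| Hook | Grip at (482, 148.5), yaw 23.5° | – |

I'll approach with the tool turned -133.4°.

servo_tool(dp=[[0.0148,-0.0266,0],[0.0148,-0.0266,0],[0.0148,-0.0266,0],[0.0148,-0.0266,0],[0.0148,-0.0266,0],[0.0148,-0.0266,0],[0.0148,-0.0266,0],[0.0148,-0.0266,0]], rot=[[0,0,-0.1455],[0,0,-0.1455],[0,0,-0.1455],[0,0,-0.1455],[0,0,-0.1455],[0,0,-0.1455],[0,0,-0.1455],[0,0,-0.1455]], fingers=[1,1,1,1,1,1,1,1])

```text
clock: 1.05
position: [364.4, 360.8, 173.8]
tcp_rot: [-2.225, -2.218, 0.0]
force: [1.1, 0.4, -0.1]
opening: 93.8
grasp_force: 0.0
```

servo_tool(dp=[[0.0148,-0.0266,0],[0.0148,-0.0266,0],[0.0148,-0.0266,0],[0.0148,-0.0266,0],[0.0148,-0.0266,0],[0.0148,-0.0266,0],[0.0148,-0.0266,0],[0.0148,-0.0266,0]], rot=[[0,0,-0.1455],[0,0,-0.1455],[0,0,-0.1455],[0,0,-0.1455],[0,0,-0.1455],[0,0,-0.1455],[0,0,-0.1455],[0,0,-0.1455]], fingers=[1,1,1,1,1,1,1,1])

```text
clock: 1.85
position: [482.8, 148.0, 173.8]
tcp_rot: [-3.077, -0.63, -0.0]
force: [0.3, 0.4, -0.1]
opening: 94.0
grasp_force: 0.0
```

```bash
cat >> h.py <<'E'
from scipy.spatial.transform import Rotation as Ro
def st():
    s=bot.state(); R=Ro.from_rotvec(s['tcp_rot']).as_matrix(); print('t',s['clock'],'p',np.round(s['position'],1),'yaw y',np.degrees(np.arctan2(R[1,1],R[0,1])).round(2),'z',R[:,2].round(4),'q',np.round(s['qpos'],2),'F',np.round(s['force'],1),s['opening'],s['grasp_force']); return s
E
python3 -c "from h import *;st()"
```

```text
t 1.85 p [482.8 148.  173.8] yaw y -66.86 z [ 1.e-04  3.e-04 -1.e+00] q [-0.87  0.23  0.59  1.92 -0.15  1.03 -1.38] F [ 0.3  0.4 -0.1] 94.0057965281986 0.0
```

servo_tool(dp=[[-0.0008,0.0005,-0.03],[0,0,-0.03],[0,0,-0.03],[0,0,-0.03],[0,0,-0.02],[0,0,-0.014],[0,0,-0.01],[0,0,0]], rot=[[0,0,0.006],[0,0,0],[0,0,0],[0,0,0],[0,0,0],[0,0,0],[0,0,0],[0,0,0]], fingers=[1,1,1,1,1,1,1,1])

```text
clock: 2.65
position: [481.3, 149.4, 9.1]
tcp_rot: [3.074, 0.648, -0.002]
force: [0.7, -0.3, 0.7]
opening: 94.2
grasp_force: 0.0
```

servo_tool(dp=[[0,0,0],[0,0,0],[0,0,0],[0,0,0],[0,0,0],[0,0,0],[0,0,0],[0,0,0]], rot=[[0,0,0],[0,0,0],[0,0,0],[0,0,0],[0,0,0],[0,0,0],[0,0,0],[0,0,0]], fingers=[0.1,0.1,0.1,0.1,0.1,0.1,0.1,0.1])

```text
clock: 3.45
position: [481.5, 149.6, 9.7]
tcp_rot: [-3.074, -0.648, 0.0]
force: [-1.0, -0.1, 0.1]
opening: 33.4
grasp_force: 0.0
```

servo_tool(dp=[[0,0,0],[0,0,0],[0,0,0],[0,0,0]], rot=[[0,0,0],[0,0,0],[0,0,0],[0,0,0]], fingers=[0,0,0,0])

```text
clock: 3.85
position: [481.6, 149.6, 9.7]
tcp_rot: [-3.074, -0.648, 0.0]
force: [0.4, 0.1, 0.1]
opening: 2.4
grasp_force: 0.0
```

servo_tool(dp=[[0,0,0],[0,0,0.015],[0,0,0.02],[0,0,0.02],[0,0,0.01],[0,0,0]], rot=[[0,0,0],[0,0,0],[0,0,0],[0,0,0],[0,0,0],[0,0,0]], fingers=[0,0,0,0,0,0])

```text
clock: 4.45
position: [482.1, 150.0, 75.6]
tcp_rot: [-3.073, -0.649, -0.003]
force: [0.1, 0.2, 0.1]
opening: 0.7
grasp_force: 0.0
```

```bash
python3 - <<'E'
from h import *
s=st(); d=grab('side','side2')
g=np.array(s['position'])+[0,0,18.8]; a=np.radians(23.5); u=np.array([np.cos(a),np.sin(a),0])
print('expected blade bottom px',proj(d,g+215*u-[0,0,28]),'rod tip top',proj(d,g+215*u), 'grip',proj(d,g))
cv2.imwrite('pics/c2.png',cv2.resize(d['frame'][90:240,190:370],(720,600),interpolation=cv2.INTER_CUBIC)[:,:,::-1])
E
```

```text
t 4.45 p [482.1 150.   75.6] yaw y -66.16 z [ 0.0015  0.0012 -1.    ] q [-0.82  0.37  0.55  2.01 -0.26  0.82 -1.28] F [0.1 0.2 0.1] 0.7039745403607145 0.0
expected blade bottom px (np.float64(225.7172021230367), np.float64(180.0307278533814)) rod tip top (np.float64(224.3782677415092), np.float64(168.54273971548724)) grip (np.float64(326.0340009805683), np.float64(144.56572873587885))
```

View pics/c2.png

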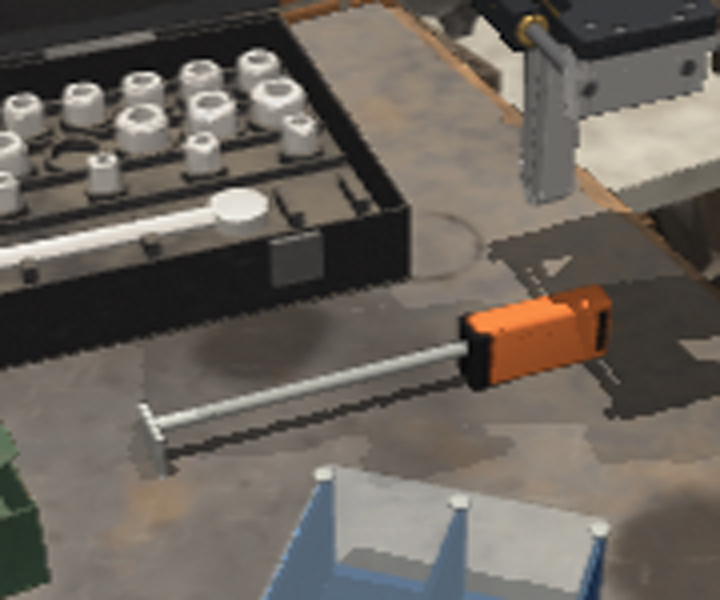

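The grasp missed. The hook hasn't moved, with its handle at px (325,174), and the fingers closed empty. The fingertip shows at px (327,140), about 12 px above where the reported TCP projects. I'll triangulate the tip with the top view.

```bash
python3 - <<'E'
from h import *
s=st(); d=grab('top','t3'); e=grab('side','s3')
p=np.array(s['position']); 
for n,q in(('top',d),('side',e)): print(n,[np.round(proj(q,p+[0,0,z]),1).tolist() for z in(0,50,100)])
a=cv2.resize(d['frame'][190:340,290:410],(400,500),interpolation=cv2.INTER_CUBIC)
b=cv2.resize(e['frame'][60:210,270:390],(400,500),interpolation=cv2.INTER_CUBIC)
cv2.imwrite('pics/c3.png',np.hstack([a,b])[:,:,::-1])
E
```

```text
t 4.5 p [481.6 149.9  74.7] yaw y -66.16 z [ 4.e-04  6.e-04 -1.e+00] q [-0.82  0.37  0.55  2.02 -0.26  0.82 -1.28] F [-0.3  0.9 -0.7] 0.5017590213834511 0.0
top [[352.6, 242.8], [357.3, 241.0], [362.8, 239.1]]
side [[325.8, 152.5], [327.1, 131.8], [328.6, 109.6]]
```

View pics/c3.png

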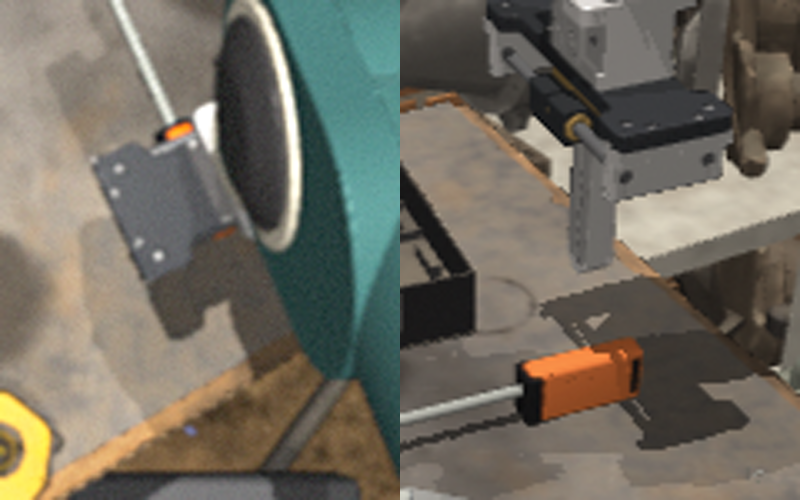

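```bash
python3 - <<'E'
from h import *
s=bot.state(); e=bot.get_image('side'); d=bot.get_image('top')
p=np.array(s['position']); y=np.array([-.404,.915,0]); x=np.array([.915,.404,0])
for dz in(0,15,30):
    print(dz,'body near bottom corners',[np.round(proj(e,p+88.5*y+k*37.5*x+[0,0,96.8+dz]),1).tolist() for k in(1,-1)],'tip',np.round(proj(e,p+[0,0,dz]),1))
    print('  top view: body left edge (bottom)',[np.round(proj(d,p+88.5*y+k*37.5*x+[0,0,96.8+dz]),1).tolist() for k in(1,-1)])
print('seen side: block corners', [270+.3*(615-400),60+.3*197],[270+.3*(720-400),60+.3*175],'tip',[270+.3*192,60+.3*268],' top:',[290+.3*95,190+.3*160],[290+.3*150,190+.3*280])
E
```

```text
0 body near bottom corners [[331.5, 139.1], [368.6, 130.3]] tip [326.  152.7]
  top view: body left edge (bottom) [[312.1, 240.0], [328.6, 276.7]]
15 body near bottom corners [[332.1, 131.8], [369.6, 123.1]] tip [326.4 146.7]
  top view: body left edge (bottom) [[312.8, 239.4], [329.6, 276.8]]
30 body near bottom corners [[332.6, 124.4], [370.6, 115.8]] tip [326.8 140.5]
  top view: body left edge (bottom) [[313.5, 238.7], [330.8, 276.9]]
seen side: block corners [334.5, 119.1] [366.0, 112.5] tip [327.6, 140.39999999999998]  top: [318.5, 238.0] [335.0, 274.0]
```

The whole gripper sits about 30 mm higher than reported, in agreement with the fingers closing just above the 40 mm handle. I'll open, go down to the height already shown safe, look, and then feel for the bench.

servo_tool(dp=[[0,0,0],[0,0,0],[0,0,0],[0,0,0],[0,0,0],[0,0,0],[0,0,0],[0,0,0]], rot=[[0,0,0],[0,0,0],[0,0,0],[0,0,0],[0,0,0],[0,0,0],[0,0,0],[0,0,0]], fingers=[0.75,0.75,0.75,0.75,0.75,0.75,0.75,0.75])

```text
clock: 5.5
position: [481.5, 149.6, 74.7]
tcp_rot: [-3.074, -0.648, 0.0]
force: [-0.3, -0.0, 1.1]
opening: 60.8
grasp_force: 0.0
```

servo_tool(dp=[[0,0,-0.02],[0,0,-0.02],[0,0,-0.015],[0,0,-0.01],[0,0,0]], rot=[[0,0,0],[0,0,0],[0,0,0],[0,0,0],[0,0,0]], fingers=[0.75,0.75,0.75,0.75,0.75])

```text
clock: 6.0
position: [481.0, 149.3, 8.8]
tcp_rot: [3.074, 0.648, -0.003]
force: [0.1, 0.1, 0.8]
opening: 70.1
grasp_force: 0.0
```

```bash
python3 - <<'E'
from h import *
s=st(); e=grab('side','s4'); p=np.array(s['position']); y=np.array([-.404,.915,0])
for dz in(0,30): print(dz,[np.round(proj(e,p+k*s['opening']/2*y+[0,0,dz]),1).tolist() for k in(1,-1)])
m=cv2.inRange(cv2.cvtColor(e['frame'],cv2.COLOR_RGB2HSV),(8,170,150),(20,255,255));k,l,t,c=cv2.connectedComponentsWithStats(m);print([(t[i],c[i].round(1)) for i in range(1,k) if t[i,4]>60])
cv2.imwrite('pics/c4.png',cv2.resize(e['frame'][100:220,260:380],(600,600),interpolation=cv2.INTER_CUBIC)[:,:,::-1])
E
```

```text
t 6.0 p [481.  149.3   8.8] yaw y -66.18 z [-1.5e-03 -8.0e-04 -1.0e+00] q [-0.76  0.48  0.49  2.05 -0.35  0.69 -1.2 ] F [0.1 0.1 0.8] 70.13224381844886 0.0
0 [[331.6, 187.0], [317.6, 168.4]]
30 [[332.5, 175.7], [318.1, 157.3]]
[(array([307, 165,  20,  15, 173], dtype=int32), array([317.6, 171.2]))]
```

View pics/c4.png

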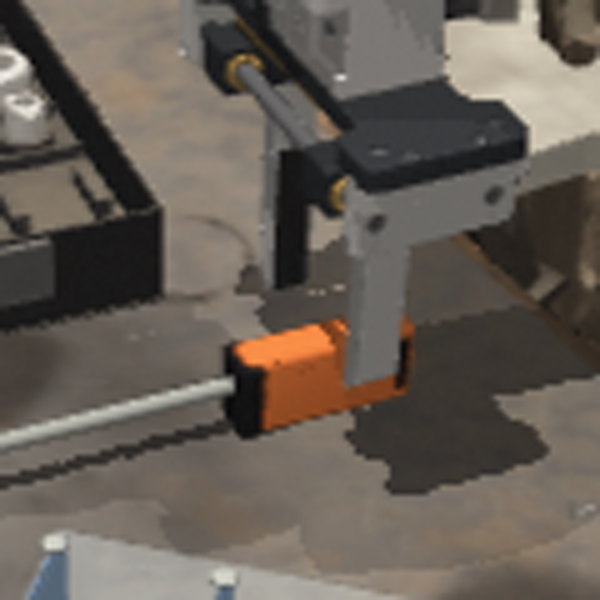

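The near fingertip is at px (334,177) and the far one at (316,158), on either side of the handle. Both match a constant 29 to 30 mm height offset. The true tip height is about 38 mm, so I'll go down 27 mm more, checking the force.

servo_tool(dp=[[0,0,-0.01],[0,0,-0.008],[0,0,-0.005],[0,0,-0.004],[0,0,0]], rot=[[0,0,0],[0,0,0],[0,0,0],[0,0,0],[0,0,0]], fingers=[0.75,0.75,0.75,0.75,0.75])

```text
clock: 6.55
position: [481.3, 149.4, -17.7]
tcp_rot: [3.074, 0.648, -0.001]
force: [-0.2, -0.3, 0.7]
opening: 70.0
grasp_force: 0.0
```

servo_tool(dp=[[0,0,0],[0,0,0],[0,0,0],[0,0,0],[0,0,0],[0,0,0],[0,0,0],[0,0,0]], rot=[[0,0,0],[0,0,0],[0,0,0],[0,0,0],[0,0,0],[0,0,0],[0,0,0],[0,0,0]], fingers=[0,0,0,0,0,0,0,0])

```text
clock: 7.35
position: [481.6, 149.6, -17.3]
tcp_rot: [-3.074, -0.649, 0.0]
force: [-0.1, 0.3, 1.3]
opening: 19.5
grasp_force: 30.0
```

It's gripped, with 19.5 mm opening at 30 N. The hook's underside height is therefore the reported z plus 17.3. Next I lift 26 mm, turn +51.5° and move to a point in front of the bay.

servo_tool(dp=[[0,0,0.01],[0,0,0.016],[0.001,-0.016,0],[0.001,-0.016,0],[0.001,-0.016,0],[0.001,-0.016,0],[0.001,-0.016,0],[0,0,0]], rot=[[0,0,0],[0,0,0],[0,0,0],[0,0,0],[0,0,0.05],[0,0,0.08],[0,0,0.1],[0,0,0.1]], fingers=[0,0,0,0,0,0,0,0])

```text
clock: 8.15
position: [486.7, 67.4, 9.4]
tcp_rot: [2.924, 1.146, 0.0]
force: [0.4, 1.0, -1.4]
opening: 20.2
grasp_force: 30.0
```

servo_tool(dp=[[0,0,0],[0,0,0],[0,0,0],[0,0,0],[0,0,0],[0,0,0],[0,0,0],[0,0,0]], rot=[[0,0,0.12],[0,0,0.12],[0,0,0.12],[0,0,0.11],[0,0,0.07],[0,0,0.03],[0,0,0],[0,0,0]], fingers=[0,0,0,0,0,0,0,0])

```text
clock: 8.95
position: [486.6, 69.6, 8.9]
tcp_rot: [2.488, 1.919, -0.0]
force: [0.5, -0.5, -1.5]
opening: 19.6
grasp_force: 30.0
```

```bash
python3 - <<'E'
from h import *
s=st(); d=grab('top','t5');e=grab('side','s5'); p=np.array(s['position'])+[0,0,17.3]
a=np.radians(75.05); u=np.array([np.cos(a),np.sin(a),0]); v=np.array([-np.sin(a),np.cos(a),0]); K=np.array([546.5,411.7,0])
print('grip k',(p-K)@u,(p-K)@v,'under',p[2]); b=p+215*u
for n,q in(('top',d),('side',e)): print(n,'pred blade bottom/top',[np.round(proj(q,b+[0,0,z]),1).tolist() for z in(0,28)])
a=cv2.resize(d['frame'][160:280,180:380],(800,480),interpolation=cv2.INTER_CUBIC)[:,:,::-1]
cv2.imwrite('pics/c5.png',a)
b=cv2.resize(e['frame'][120:280,230:380],(560,600),interpolation=cv2.INTER_CUBIC)[:,:,::-1]
cv2.imwrite('pics/c5s.png',b)
E
```

```text
t 8.95 p [486.6  69.6   8.9] yaw y -14.72 z [-0.e+00 -1.e-04 -1.e+00] q [-0.43  0.43  0.27  2.07 -0.19  0.66 -0.29] F [ 0.5 -0.5 -1.5] 19.634744110808615 29.982444941997528
grip k -345.9926023105718 -30.35679236842933 under 26.19729168152563
top pred blade bottom/top [[292.5, 217.7], [293.0, 216.0]]
side pred blade bottom/top [[295.4, 210.7], [295.5, 199.8]]
```

View pics/c5.png

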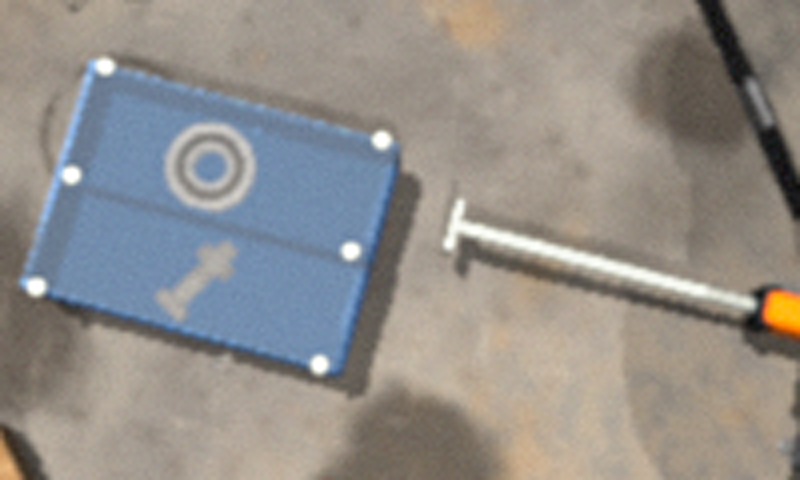

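View pics/c5s.png

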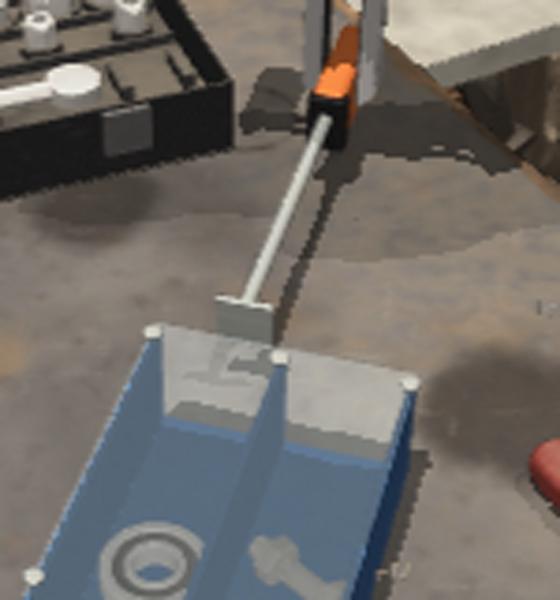

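Prediction and picture agree. The blade top is at top px (293.4,216.1) against a predicted (293,216), and at side px (295.3,200) against (295.5,199.8). The hook is in line with the bearing's bay and its underside is at 26 mm. Now I go in over the bearing.

servo_tool(dp=[[0.0019,-0.0005,0],[0.003,0.0113,0],[0.0052,0.0193,0],[0.0052,0.0193,0],[0.0052,0.0193,0],[0.0052,0.0193,0],[0.0052,0.0193,0],[0.0052,0.0193,0]], rot=[[0,0,-0.004],[0,0,0],[0,0,0],[0,0,0],[0,0,0],[0,0,0],[0,0,0],[0,0,0]], fingers=[0,0,0,0,0,0,0,0])

```text
clock: 9.85
position: [522.8, 198.0, 8.7]
tcp_rot: [-2.489, -1.916, 0.0]
force: [0.2, 0.1, -1.5]
opening: 19.8
grasp_force: 30.0
```

servo_tool(dp=[[0.0052,0.0193,0],[0.0052,0.0193,0],[0.003,0.0113,0],[0.0013,0.005,0],[0,0,0],[0,0,0]], rot=[[0,0,0],[0,0,0],[0,0,0],[0,0,0],[0,0,0],[0,0,0]], fingers=[0,0,0,0,0,0])

```text
clock: 10.45
position: [537.3, 250.3, 8.7]
tcp_rot: [2.49, 1.915, -0.001]
force: [-0.1, -0.6, -1.7]
opening: 19.7
grasp_force: 30.0
```

```bash
cat > c.py <<'E'
from h import *
s=st(); d=grab('top','tt'); p=np.array(s['position'])+[0,0,17.3]
a=np.radians(75.05); u=np.array([np.cos(a),np.sin(a),0]); v=np.array([-np.sin(a),np.cos(a),0]); K=np.array([546.5,411.7,0])
print('blade k',(p-K)@u+215,(p-K)@v,'under',p[2])
g=cv2.GaussianBlur(cv2.cvtColor(d['frame'],cv2.COLOR_RGB2HSV)[:,:,1],(0,0),1)
E
python3 c.py
```

```text
t 10.45 p [537.3 250.3   8.7] yaw y -14.89 z [-2.e-04 -5.e-04 -1.e+00] q [-0.68  0.57  0.25  1.82 -0.19  0.77 -0.59] F [-0.1 -0.6 -1.7] 19.7004660893612 29.98240739107132
blade k 56.6462824265208 -32.75338502626809 under 25.98070725894072
```

servo_tool(dp=[[0,0,-0.008],[0,0,-0.007],[0,0,-0.004],[0,0,0],[-0.0013,-0.0048,0],[-0.0026,-0.0097,0],[-0.0026,-0.0097,0],[-0.0026,-0.0097,0]], rot=[[0,0,0],[0,0,0],[0,0,0],[0,0,0],[0,0,0],[0,0,0],[0,0,0],[0,0,0]], fingers=[0,0,0,0,0,0,0,0])

```text
clock: 11.3
position: [528.1, 216.0, -10.1]
tcp_rot: [2.49, 1.915, 0.0]
force: [1.2, -0.0, -1.5]
opening: 19.7
grasp_force: 30.0
```

```bash
cat > f.py <<'E'
exec(open('c.py').read())
# ring location: template-free, Hough circle in enlarged crop
im=cv2.resize(cv2.cvtColor(d['frame'],cv2.COLOR_RGB2GRAY)[160:280,180:350],None,fx=4,fy=4,interpolation=cv2.INTER_CUBIC)
c=cv2.HoughCircles(cv2.GaussianBlur(im,(0,0),2),cv2.HOUGH_GRADIENT,1,40,param1=80,param2=22,minRadius=36,maxRadius=52)
for x,y,r in ([] if c is None else c[0][:4]):
    for z in(17,14):
        w=ray(d,180+(x+.5)/4-.5,160+(y+.5)/4-.5,z); print('circle',x,y,r,z,w.round(1),'k',(w-K)@u,(w-K)@v)
E
python3 f.py
```

```text
t 11.3 p [528.1 216.  -10.1] yaw y -14.87 z [ 1.e-04 -1.e-04 -1.e+00] q [-0.63  0.57  0.24  1.89 -0.2   0.71 -0.53] F [ 1.2 -0.  -1.5] 19.705010632412417 29.982570111751556
blade k 21.158320063313454 -32.68568717947578 under 7.213917352676477
circle 248.5 176.5 44.1 17 [575.7 395.8  17. ] k -7.805633289408955 -32.26064013693589
circle 248.5 176.5 44.1 14 [576.2 396.1  14. ] k -7.395272004885055 -32.6871259962399
```

The bearing is following the blade: its centre is at k = -7.6 with the blade at 21.2. I'll keep drawing it out.

servo_tool(dp=[[-0.0026,-0.0097,0],[-0.0026,-0.0097,0],[-0.0026,-0.0097,0],[-0.0026,-0.0097,0],[-0.0026,-0.0097,0],[-0.0026,-0.0097,0],[-0.0026,-0.0097,0],[-0.0026,-0.0097,0]], rot=[[0,0,0],[0,0,0],[0,0,0],[0,0,0],[0,0,0],[0,0,0],[0,0,0],[0,0,0]], fingers=[0,0,0,0,0,0,0,0])

```text
clock: 12.15
position: [507.2, 138.8, -10.3]
tcp_rot: [-2.49, -1.916, 0.0]
force: [-0.0, 1.2, -0.8]
opening: 20.1
grasp_force: 30.0
```

servo_tool(dp=[[-0.0026,-0.0097,0],[-0.0026,-0.0097,0],[-0.0026,-0.0097,0],[-0.0026,-0.0097,0],[-0.0026,-0.0097,0],[-0.0016,-0.006,0],[0,0,0]], rot=[[0,0,0],[0,0,0],[0,0,0],[0,0,0],[0,0,0],[0,0,0],[0,0,0]], fingers=[0,0,0,0,0,0,0])

```text
clock: 12.85
position: [492.7, 84.1, -10.3]
tcp_rot: [2.491, 1.914, -0.0]
force: [-0.1, -0.1, -1.8]
opening: 19.8
grasp_force: 30.0
```

```bash
cat >> f.py <<'E'
e=grab('side','ss')
cv2.imwrite('pics/'+__import__('sys').argv[1]+'.png',cv2.vconcat([cv2.resize(q['frame'][y:y+90,x:x+240],(800,300),interpolation=cv2.INTER_CUBIC)[:,:,::-1] for q,x,y in((d,180,170),(e,200,150))]))
E
python3 f.py c6
```

```text
t 12.85 p [492.7  84.1 -10.3] yaw y -14.91 z [-2.e-04 -2.e-04 -1.e+00] q [-0.44  0.48  0.25  2.06 -0.2   0.62 -0.31] F [-0.1 -0.1 -1.8] 19.840772878463657 29.9823859333992
blade k -115.37473929146262 -32.53478792780661 under 7.049839804379326
circle 473.5 240.5 45.9 17 [538.5 264.2  17. ] k -144.55428485379707 -30.34693965964022
circle 473.5 240.5 45.9 14 [538.9 264.1  14. ] k -144.60727122853473 -30.766941296785298
```

View pics/c6.png

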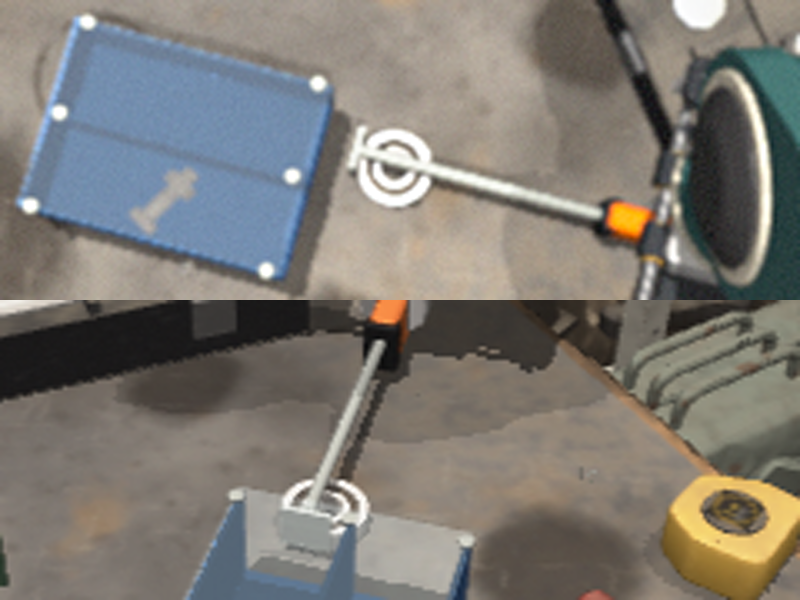

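The bearing lies flat on the bench in front of the mouth at k = -144.6 (ring at top crop (395,168)), the bolt hasn't moved, and the rod passes above the bearing. I'll ease the blade off it, lower 7 mm and release.

servo_tool(dp=[[0.0008,0.0029,0],[0,0,-0.004],[0,0,-0.003],[0,0,0],[0,0,0],[0,0,0],[0,0,0],[0,0,0]], rot=[[0,0,0],[0,0,0],[0,0,0],[0,0,0],[0,0,0],[0,0,0],[0,0,0],[0,0,0]], fingers=[0,0,0,0,0.6,0.6,0.6,0.6])

```text
clock: 13.75
position: [493.7, 88.0, -17.3]
tcp_rot: [-2.49, -1.916, 0.0]
force: [-0.6, -0.8, -0.2]
opening: 48.4
grasp_force: 0.0
```

servo_tool(dp=[[0,0,0],[0,0,0],[0,0,0],[0,0,0.01],[0,0,0.03],[0,0,0.04],[0,0,0.04],[0,0,0]], rot=[[0,0,0],[0,0,0],[0,0,0],[0,0,0],[0,0,0],[0,0,0],[0,0,0],[0,0,0]], fingers=[0.6,0.6,0.6,0.6,0.6,0.6,0.6,0.6])

```text
clock: 14.55
position: [496.3, 88.5, 108.0]
tcp_rot: [2.488, 1.914, 0.011]
force: [0.3, -0.9, -0.8]
opening: 56.4
grasp_force: 0.0
```

```bash
sed -i 's/(d,180,170),(e,200,150)/(d,200,180),(e,230,110)/' f.py; python3 f.py c7
```

```text
t 14.55 p [496.3  88.5 108. ] yaw y -14.86 z [ 0.0069  0.0024 -1.    ] q [-0.5   0.29  0.31  1.99 -0.11  0.87 -0.39] F [ 0.3 -0.9 -0.8] 56.41831955645521 0.0
blade k -110.20986137592496 -34.83143744923135 under 125.27778250751354
circle 475.5 240.5 44.6 17 [538.5 263.   17. ] k -145.67690168895342 -30.652618548518827
circle 475.5 240.5 44.6 14 [538.9 262.9  14. ] k -145.73369184440017 -31.0736559223679
```

View pics/c7.png

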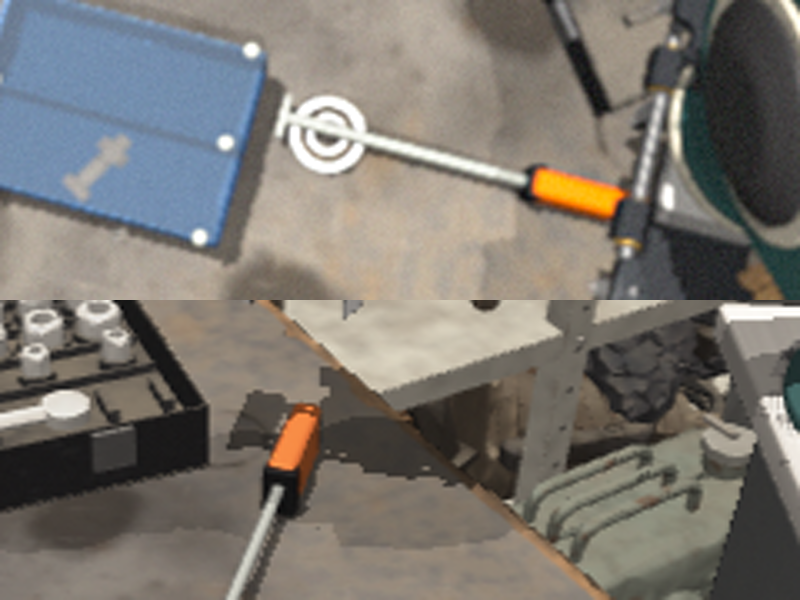

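The hook stands flat on the bench and released, the bearing is flat and clear of the mouth at k = -145.7, the bolt is still in place, and the gripper is well above everything. I'll let it settle, then hand in.

servo_tool(dp=[[0,0,0],[0,0,0],[0,0,0],[0,0,0]], rot=[[0,0,0],[0,0,0],[0,0,0],[0,0,0]], fingers=[0.6,0.6,0.6,0.6])

```text
clock: 15.05
position: [493.4, 87.9, 102.2]
tcp_rot: [-2.49, -1.916, 0.002]
force: [0.3, 0.0, -0.2]
opening: 56.6
grasp_force: 0.0
```

```bash
python3 -c "from bench import bot;print(bot.job_done())"
```

```text
the job is handed in; nothing more can be done
None
```

The job is handed in at about 15 s with no verdict returned: the last pictures show the bearing flat on the bench about 56 mm out from the mouth (centre), the hook laid down and released, and the bolt still in its bay; the first grasp closed empty because the gripper sat about 30 mm higher than reported, and the second held.

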